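# Fit a heating block and its thermometer probe

### The job

Get the dry-block heater ready: lower the round metal block into the heater's round well until it sits fully home and let go of it, then take the thermometer probe out of its stand and put it down the hole in the round block until its collar rests on the block. Lower both parts in rather than dropping them, and leave the square block, the jar and the tip box where they are.

Things in the scene. Friction and masses are not known exactly. Their poses are not given: they have to be found in the camera images.
- heater: Fixed dry-block heater: white box with a grey deck, lower control panel in front (-x). Origin: centre of the deck box's underside, z up. Deck box 146 x 206 mm (x, y), top at 65 mm; the panel, lower, reaches to x = -118 mm. Two wells in the deck, 30 mm deep: a round one 59 mm in diameter at (15, 46) mm and a square one 47 mm wide at (15, -46) mm.
- round_well (a point): Centre of the floor of the heater's round well, 35 mm above the bench and 30 mm below the deck; axes as the heater's.
- round_block: Loose round aluminium block standing on the bench: 56 mm diameter, 60 mm tall, 0.25 to 0.5 kg, lower edge bevelled (5 mm high, down to 49 mm). Origin: centre of its underside, z up. A 12 mm hole, 52 mm deep, runs down its axis from the top. Seated, it stands 30 mm proud of the deck.
- block_hole (a point): Centre of the mouth of the hole, in the middle of the round block's top face, 60 mm above its underside; z up along the hole.
- stand: Probe stand, fixed: grey block 76 x 76 mm on a flat 96 x 96 mm foot, top at 60 mm; the origin is at the centre of its underside. A hole of 12 mm diameter, 52 mm deep, in the middle of its top holds the probe.
- probe: Cordless thermometer probe, 132 mm long, upright in the stand. Origin: its tip, z up along it. Steel stem 9 mm thick, 48 mm long, last 8 mm tapering to 3 mm; round collar 26 mm in diameter, z = 48 to 52 mm; black square grip 24 x 24 mm, faces across its x and y, z = 52 to 132 mm. 0.06 to 0.13 kg. Parked, its collar rests on the stand, tip 12 mm above the bench.
- probe_collar (a point): Centre of the collar's underside, 48 mm above the probe's tip; it meets the mouth of the hole when the probe is home.
- square_block: Loose square aluminium block 44 x 44 x 60 mm with the same 12 mm hole in its top; not needed. Origin at the centre of its underside.
- jar: Closed white jar with a blue lid, 68 mm in diameter, 110 mm tall, not needed. Origin at the centre of its underside.
- tip_box: Closed box of pipette tips, 122 x 84 x 66 mm, not needed. Origin at the centre of its underside.
Mind the look-alikes: they are no part of the job. What is shaped like the round_block but purple is not meant. There is more than one size of the probe; the one meant has the size given above.

How it is judged:
By the outcome, as a careful person would: the job done as asked, in the order asked, and still so for the second after the job is handed in, with the robot touching nothing.
It also fails if it takes over 58 s, if anything falls off the work surface, if the arm or the gripper's body presses on something with over 40 N, if the wrist force passes 120 N, or if a joint passes its speed limit or range.

### The arm

A 7-joint arm with a two-finger parallel gripper is mounted at the origin on the work surface. World frame = base frame: x ahead of the robot, y to its left, z up, the work surface at z = 0. Lengths are in m, angles in rad, forces in N, time in s.
With the tool pointing down it reaches from about 0.4 to 0.85 m from the base axis. Payload 10.4 kg.
Tool frame: the origin (TCP) lies midway between the tips of the shut fingers; the grasp point (between the pads) lies r.grip_point_offset behind it (r.grip_point_offset is the distance from the TCP to the grasp point, in m); z points along the fingers, y is the line along which they close (so a half turn about z gives the same grasp; the last joint's range is limited). The gripper opens to 87 mm and grips with 3 to 60 N. Pads are 19 mm wide; open, the fingers measure 117 mm over their backs; the gripper's body (75 mm by 190 mm) begins 51 mm behind the grasp point.
Start: joints at [-1.3, 0.332, -0.065, 1.46, 0.022, 1.35, -0.088], TCP at [0.181, 0.598, 0.223] pointing down, gripper open.
Joint ranges: [-2.6, 2.6], [-0.5, 2.12], [-1.47, 1.34], [0.16, 2.42], [-1.27, 4.41], [0.06, 2.06], [-2.6, 2.6]. Speed limits (rad/s): [2.22, 2.22, 2.79, 2.79, 3.14, 3.14, 3.14].

### API

Orientations are given as a unit quaternion [x, y, z, w].
In Python, from bench import r gives the robot as it stands.
- The arm moves only by the tool play_rows, never from a script. Its arguments are lists of equal length, an entry for each row: "claw": the closure, from 0 (fully open) to 1 (shut); "delta_pos": the shift along the tool's x, y, z scaled (see below), a list of three; "delta_rot": the turn, a rotation vector about the tool's x, y, z scaled (see below), a list of three. A call has 1 to 8 rows; each row shifts and turns the commanded pose from where the row before left it, along the tool's axes as they then stand; what a row does not reach is not made up. The controller multiplies each number of a shift by 200 mm and each number of a turn by pi rad. A row lasts 1/10 s, in which the tool goes at most 50 mm and 8.59 degrees, less where a joint would pass 70% of its speed; a pose out of reach is approached as far as the arm can. A call with a number of a shift or a turn outside -1 to 1 is refused whole. A call with a gripper value outside its range is refused whole. The fingers move at their own pace and stop on an object; "squeeze" is the grip in N (left out, the last holds). Time passes only in rows, so rows that do not move let the fingers close. It gives the time, the measured TCP pose, the force, the opening and the grip force at its end, in the units of the state.
- r.read_state(): the state, without advancing time (a new reading comes with each control period).
- r.camera(name): name is "side" or "top" or "wrist"; returns a dict with "pixels" (420x560x3 uint8, red, green, blue), "camera_matrix" (3x3 intrinsics, pixels), "D" ([k1, k2, p1, p2, k3] as OpenCV has them; the pictures are not rectified), "cam_to_world" (4x4, takes a point from camera to world coordinates); the wrist camera has in their place "hand_eye" (4x4, takes a point from camera to tool coordinates, whose origin is the TCP and whose axes are the flange's). Camera axes: x right, y up, looking along -z (the intrinsics and any distortion apply to the point x, -y, -z); pixel columns grow to the right and rows downward; lengths in m; the calibration is good to about 2 mm. A picture is of the moment at which its call begins: read the wrist's pose just before it. There is no depth.
- r.close_job(): hands the job in; it is judged then, once.
The state is a dict: "time": time; "joint_positions": joint angles; "joint_vel": joint speeds; "joint_torque": joint torques, N m; "ee_pos": TCP position; "eef_rot": TCP orientation; "ft_force": force on the tool from outside, world axes, zero at the start; "torque": the same for the moment, N m; "width": finger opening in m; "grip_force": force on a finger pad.
Only numpy, scipy, OpenCV 4.12 (cv2) and the standard library are available. Lean on these libraries where they do the work, as an engineer would, in place of code of your own. Each camera call takes 0.05 s, during which the arm holds its last target. There are 200 camera calls.

## Working session

There is one attempt and no reset: what is moved stays moved. The work goes in short steps, Python scripts to look and compute and a tool call to move; the robot and the scene stay as the last step left them, time stands still between calls to the robot, and variables do not carry over. Pictures are saved under pics/ and viewed, at most 10 in all, crops included, and the job is handed in when it is done.

Besides the shell and the picture viewer there is one more tool, called after ">>>" in YAML: its name, and indented under it one key for each argument. play_rows: Moves the arm, as the interface text tells. Shifts and turns lie within -1 to 1; 1 stands for 200 mm of shift or pi rad of turn. Its arguments: {"type":"object","properties":{"claw":{"type":"array"},"delta_pos":{"type":"array"},"delta_rot":{"type":"array"},"squeeze":{"type":"number"}},"required":["claw","delta_pos","delta_rot"]}

```bash
mkdir -p pics; ls
cat > h.py <<'E'
import numpy as np, cv2
from bench import r
from scipy.spatial.transform import Rotation as R
def snap(name,fn=None):
    s=r.read_state(); c=r.camera(name)
    if 'hand_eye' in c:
        T=np.eye(4);T[:3,:3]=R.from_quat(s['eef_rot']).as_matrix();T[:3,3]=s['ee_pos'];c['M']=T@c['hand_eye']
    else: c['M']=c['cam_to_world']
    if fn: cv2.imwrite('pics/'+fn,c['pixels'][:,:,::-1])
    return c
def cast(c,uv,z):
    p=cv2.undistortPoints(np.array(uv,float).reshape(-1,1,2),np.array(c['camera_matrix']),np.array(c['D'],float)).reshape(-1,2)
    d=np.c_[p[:,0],-p[:,1],-np.ones(len(p))]@c['M'][:3,:3].T; o=c['M'][:3,3]
    return o+d*((z-o[2])/d[:,2])[:,None]
def proj(c,P):
    P=np.atleast_2d(P).astype(float); q=(P-c['M'][:3,3])@c['M'][:3,:3]
    q=q*[1,-1,-1]
    return cv2.projectPoints(q,np.zeros(3),np.zeros(3),np.array(c['camera_matrix']),np.array(c['D'],float))[0].reshape(-1,2)
E
python3 - <<'E'
from h import *
import pickle
np.set_printoptions(precision=4,suppress=True)
s=r.read_state();print(s, r.grip_point_offset)
cs={n:snap(n,n+'0.png') for n in('top','side')}
pickle.dump(cs,open('c0.pkl','wb'))
for c in cs.values(): print(c['M'],c['camera_matrix'],c['D'])
E
```

```text
pics
{'time': 0.0, 'joint_positions': array([-1.2996,  0.3329, -0.0647,  1.461 ,  0.0216,  1.3499, -0.0885]), 'joint_vel': array([-0.0011,  0.0008, -0.0001,  0.0018, -0.0006, -0.001 , -0.0013]), 'joint_torque': array([ -0.0003, -62.3253,   0.0245, -38.9905,  -0.0613,   0.0398,
         0.0002]), 'ee_pos': array([0.1809, 0.5978, 0.2218]), 'eef_rot': array([ 0.1464,  0.9892, -0.0007, -0.0001]), 'ft_force': array([ 0.1376, -0.6911, -0.8802]), 'torque': array([0.0142, 0.0017, 0.001 ]), 'grip_force': 0.0, 'width': 0.0866705256490675} 0.0187
[[ 0.0124  0.9893 -0.1454  0.4104]
 [-0.9998  0.0149  0.0161  0.012 ]
 [ 0.018   0.1451  0.9892  0.9733]
 [ 0.      0.      0.      1.    ]] [[437.5579   0.     278.1472]
 [  0.     437.5579 215.9495]
 [  0.       0.       1.    ]] [-0.062  0.     0.     0.     0.   ]
[[-0.9505  0.2219 -0.2176  0.3628]
 [-0.3103 -0.7149  0.6266  0.5395]
 [-0.0165  0.6631  0.7483  0.7255]
 [ 0.      0.      0.      1.    ]] [[421.1366   0.     280.692 ]
 [  0.     421.1366 216.1709]
 [  0.       0.       1.    ]] [0.0416 0.     0.     0.     0.    ]
```

View pics/top0.png

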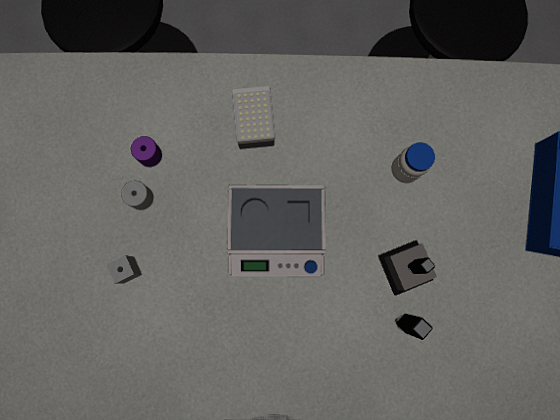

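View pics/side0.png

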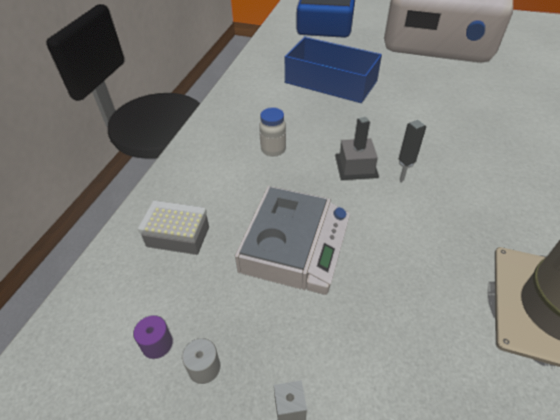

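The top view shows the grey round block (hole about 134,193), the purple look-alike (146,150), the heater (deck about 229–325 × 186–250, round well about 255,212), the stand with its probe (about 408,267; grip top about 428,265), and a free-standing larger probe (about 420,328). I'll make one enlarged composite and compute coarse positions.

Run:
```python
from h import *
import pickle
np.set_printoptions(precision=4,suppress=True)
cs=pickle.load(open('c0.pkl','rb'))
t,s=cs['top'],cs['side']
def crop(c,x,y,w,h,k): return cv2.resize(c['pixels'][y:y+h,x:x+w],None,fx=k,fy=k,interpolation=cv2.INTER_CUBIC)
out=np.zeros((600,800,3),np.uint8)
for im,(x,y) in [(crop(t,222,178,110,104,3.6),(0,0)),(crop(t,370,230,80,120,3),(400,0)),(crop(t,110,170,50,50,3),(645,0)),(crop(s,330,110,110,90,3),(400,375)),(crop(s,230,185,125,105,2),(0,385)),(crop(s,175,330,50,55,2.5),(260,385))]:
    h,w=im.shape[:2];h=min(h,600-y);w=min(w,800-x);out[y:y+h,x:x+w]=im[:h,:w]
cv2.imwrite('pics/comp.png',out[:,:,::-1])
print('block',cast(t,[134,193],.06),cast(s,[199,355],.06))
print('deck corners top',cast(t,[[229,186],[324,186],[326,250],[228,250]],.065))
print('stand probe top',cast(t,[428,265],.144),cast(s,[363,120],.144))
```

```text
block [[0.5894 0.3046 0.06  ]] [[0.5897 0.3095 0.06  ]]
deck corners top [[ 0.6064  0.1021  0.065 ]
 [ 0.6097 -0.0995  0.065 ]
 [ 0.4738 -0.1033  0.065 ]
 [ 0.471   0.1003  0.065 ]]
stand probe top [[ 0.4418 -0.2892  0.144 ]] [[ 0.4432 -0.2832  0.144 ]]
```

View pics/comp.png

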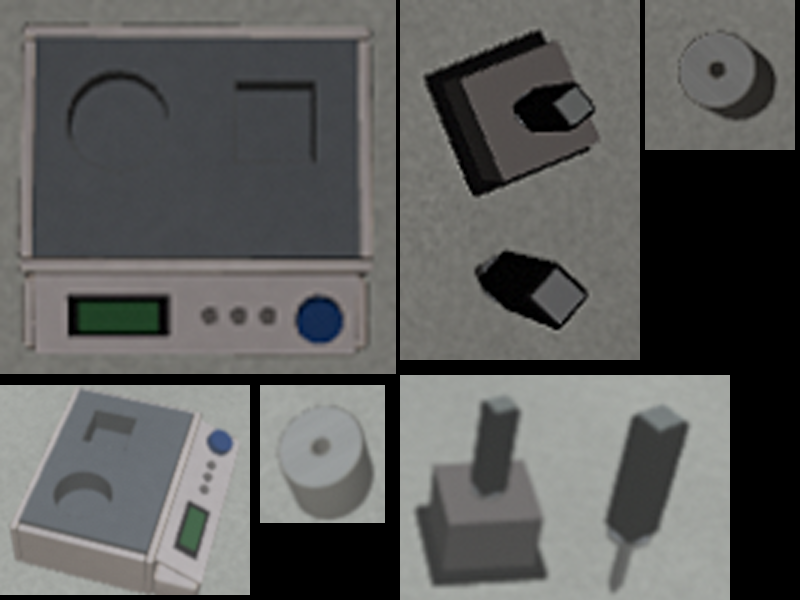

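The composite shows the stand probe's grip turned about 45° in the picture, the larger loose probe standing on its tip beside it, and the wells clear, with the round well on the +y side. Moving over the round block, I first square the tool to the world.

>>> play_rows:
  claw: [0, 0, 0, 0, 0, 0, 0, 0]
  delta_pos:
    - [0, 0, 0]
    - [0, 0, 0]
    - [-0.18, -0.13, 0]
    - [-0.18, -0.13, 0]
    - [-0.18, -0.13, 0]
    - [-0.18, -0.13, 0]
    - [-0.18, -0.13, 0]
    - [-0.18, -0.13, 0]
  delta_rot:
    - [0, 0, -0.0467]
    - [0, 0, -0.0467]
    - [0, 0, 0]
    - [0, 0, 0]
    - [0, 0, 0]
    - [0, 0, 0]
    - [0, 0, 0]
    - [0, 0, 0]
  squeeze: 30

```text
time: 0.9
ee_pos: [0.3981, 0.4407, 0.2223]
eef_rot: [0.0, 1.0, -0.0, -0.0]
ft_force: [0.8, 1.1, 0.3]
width: 0.0873
grip_force: 0.0
```

>>> play_rows:
  claw: [0, 0, 0, 0, 0, 0]
  delta_pos:
    - [-0.18, -0.13, 0]
    - [-0.18, -0.13, 0]
    - [-0.18, -0.13, 0]
    - [-0.18, -0.13, 0]
    - [-0.18, -0.13, 0]
    - [0, 0, 0]
  delta_rot:
    - [0, 0, 0]
    - [0, 0, 0]
    - [0, 0, 0]
    - [0, 0, 0]
    - [0, 0, 0]
    - [0, 0, 0]

```text
time: 1.5
ee_pos: [0.5817, 0.3052, 0.2217]
eef_rot: [0.005, 1.0, -0.002, 0.001]
ft_force: [-0.9, -1.4, 0.4]
width: 0.0866
grip_force: 0.0
```

Run:
```python
from h import *
np.set_printoptions(precision=4,suppress=True)
c=snap('wrist','w1.png');s=r.read_state()
print(s['time'],s['ee_pos'],R.from_quat(s['eef_rot']).as_matrix(),c['hand_eye'],c['camera_matrix'],c['D'])
print(proj(c,[.59,.307,.06]))
```

```text
1.55 [0.5792 0.3085 0.2217] [[-1.      0.0061 -0.0001]
 [ 0.0061  1.     -0.0021]
 [ 0.0001 -0.0021 -1.    ]] [[ 0.0001  0.9661  0.2583  0.0695]
 [ 1.     -0.     -0.0004 -0.0006]
 [-0.0004  0.2583 -0.9661 -0.1621]
 [ 0.      0.      0.      1.    ]] [[361.2894   0.     278.7319]
 [  0.     361.2894 206.0735]
 [  0.       0.       1.    ]] [-0.0823  0.      0.      0.      0.    ]
[[281.9301 196.5546]]
```

View pics/w1.png

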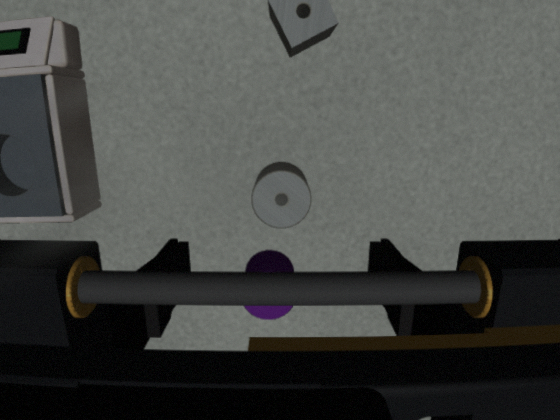

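The wrist picture shows the grey block's top with its hole at about (281,199), close to the prediction (282,197), and the purple one at (268,285). I'm refining with the hole's centroid and the top disc.

Run:
```python
from h import *
np.set_printoptions(precision=4,suppress=True)
c=snap('wrist');s=r.read_state();print(s['ee_pos'])
g=cv2.cvtColor(c['pixels'],cv2.COLOR_RGB2GRAY)
sub=g[190:209,272:291]; m=(sub<100).astype(np.uint8)
n,l,st,ce=cv2.connectedComponentsWithStats(m);i=1+st[1:,4].argmax();uv=ce[i]+[272,190]
print(uv,st[i],'hole',cast(c,uv,.06))
# top disc: radial edges from hole
P=[]
for a in np.arange(0,2*np.pi,.1):
    rr=np.arange(24,38,.25);x=uv[0]+rr*np.cos(a);y=uv[1]+rr*np.sin(a)
    v=cv2.remap(cv2.GaussianBlur(g,(0,0),1),x[None].astype(np.float32),y[None].astype(np.float32),1)[0].astype(float)
    k=np.abs(np.diff(v)).argmax();P.append([x[k],y[k]])
W=cast(c,P,.06)[:,:2]
A=np.c_[2*W,np.ones(len(W))]
for _ in range(4):
    q=np.linalg.lstsq(A,(W**2).sum(1),rcond=None)[0];rad=np.sqrt(q[2]+q[0]**2+q[1]**2)
    e=np.abs(np.hypot(*(W-q[:2]).T)-rad);k=e<max(.0015,np.median(e));A=A[k];W=W[k]
print('disc',q[:2],rad,len(W))
print('purple',cast(c,[268,285],.06), 'square',cast(c,[303,11],.06))
```

```text
[0.5774 0.311  0.2218]
[279.4538 200.3494] [  0   0  19  19 249] hole [[0.5908 0.3083 0.06  ]]
disc [0.5906 0.3058] 0.02913153205789701 27
purple [[0.677  0.2965 0.06  ]] square [[0.4289 0.3287 0.06  ]]
```

>>> play_rows:
  claw: [0, 0, 0, 0, 0, 0, 0, 0]
  delta_pos:
    - [-0.065, -0.0275, 0]
    - [0, 0, 0.2]
    - [0, 0, 0.2]
    - [0, 0, 0.2]
    - [0, 0, 0.15]
    - [0, 0, 0.1]
    - [0, 0, 0.075]
    - [0, 0, 0]
  delta_rot:
    - [0, 0, 0]
    - [0, 0, 0]
    - [0, 0, 0]
    - [0, 0, 0]
    - [0, 0, 0]
    - [0, 0, 0]
    - [0, 0, 0]
    - [0, 0, 0]

```text
time: 2.4
ee_pos: [0.5886, 0.3067, 0.0355]
eef_rot: [-0.0, 1.0, -0.001, -0.001]
ft_force: [-0.6, 0.3, -0.2]
width: 0.0869
grip_force: 0.0
```

>>> play_rows:
  claw: [0.2, 0.3, 0.4, 0.5, 0.5, 0.5, 0.5, 0.5]
  delta_pos:
    - [0, 0, 0]
    - [0, 0, 0]
    - [0, 0, 0]
    - [0, 0, 0]
    - [0, 0, 0]
    - [0, 0, 0]
    - [0, 0, 0]
    - [0, 0, 0]
  delta_rot:
    - [0, 0, 0]
    - [0, 0, 0]
    - [0, 0, 0]
    - [0, 0, 0]
    - [0, 0, 0]
    - [0, 0, 0]
    - [0, 0, 0]
    - [0, 0, 0]
  squeeze: 35

```text
time: 3.2
ee_pos: [0.5901, 0.3067, 0.038]
eef_rot: [0.0, 1.0, 0.0, 0.0]
ft_force: [-1.7, -0.4, 5.2]
width: 0.0544
grip_force: 35.0
```

Gripped (54.4 mm reading). I'll lift and move to where the wrist camera can see the well past the block.

>>> play_rows:
  claw: [0.5, 0.5, 0.5, 0.5, 0.5, 0.5, 0.5, 0.5]
  delta_pos:
    - [0, 0, -0.06]
    - [0, 0, -0.1]
    - [0, 0, -0.2]
    - [0, 0, -0.2]
    - [0, -0.1, 0]
    - [-0.03, -0.15, 0]
    - [-0.03, -0.15, 0]
    - [-0.03, -0.15, 0]
  delta_rot:
    - [0, 0, 0]
    - [0, 0, 0]
    - [0, 0, 0]
    - [0, 0, 0]
    - [0, 0, 0]
    - [0, 0, 0]
    - [0, 0, 0]
    - [0, 0, 0]

```text
time: 4.0
ee_pos: [0.6072, 0.1945, 0.1487]
eef_rot: [0.0, 1.0, -0.0, -0.001]
ft_force: [0.8, 0.9, -3.5]
width: 0.0542
grip_force: 35.0
```

>>> play_rows:
  claw: [0.5, 0.5, 0.5, 0.5, 0.5, 0.5, 0.5, 0.5]
  delta_pos:
    - [-0.03, -0.15, 0]
    - [-0.03, -0.15, 0]
    - [0, -0.15, 0]
    - [0, -0.15, 0]
    - [0, -0.1, 0]
    - [0, -0.05, 0]
    - [0, 0, 0]
    - [0, 0, 0]
  delta_rot:
    - [0, 0, 0]
    - [0, 0, 0]
    - [0, 0, 0]
    - [0, 0, 0]
    - [0, 0, 0]
    - [0, 0, 0]
    - [0, 0, 0]
    - [0, 0, 0]

```text
time: 4.8
ee_pos: [0.6195, 0.0479, 0.1492]
eef_rot: [-0.0, 1.0, 0.0, -0.0]
ft_force: [-0.7, 0.5, -3.2]
width: 0.054
grip_force: 35.0
```

Run:
```python
from h import *
import pickle
np.set_printoptions(precision=4,suppress=True)
c=snap('wrist','w2.png');pickle.dump(c,open('w2.pkl','wb'));s=r.read_state()
print(s['time'],s['ee_pos'],s['eef_rot'],s['width'],s['ft_force'])
print(proj(c,[[.554,.046,.065],[.583,.046,.065],[.5245,.046,.065],[.554,.0755,.065],[.554,.0165,.065]]))
```

```text
4.85 [0.6195 0.0485 0.1492] [-0.0008  1.      0.0005 -0.0003] 0.053925672255138446 [ 0.0689  0.9371 -3.1305]
[[276.5613 116.2937]
 [276.5847 159.6999]
 [276.5424  70.0132]
 [320.8672 116.4315]
 [232.2567 116.3821]]
```

View pics/w2.png

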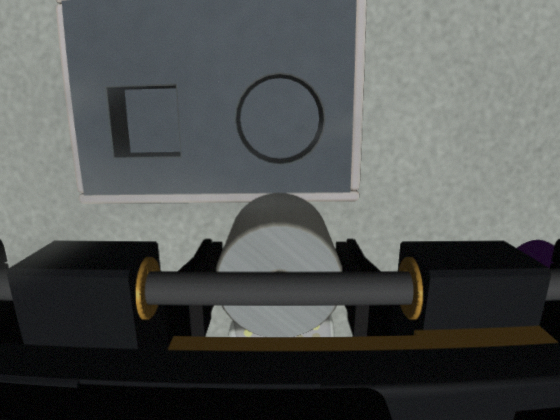

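The picture shows the well as a dark ring centred at about (280,118), r≈42, and the held block with its top face spanning about columns 216–342 and its far edge at about row 337. Fitting both.

```bash
cat >> h.py <<'E'
def circ(W,n=4,tol=.001):
    for _ in range(n):
        q=np.linalg.lstsq(np.c_[2*W,np.ones(len(W))],(W**2).sum(1),rcond=None)[0];rad=np.sqrt(q[2]+q[0]**2+q[1]**2)
        e=np.abs(np.hypot(*(W-q[:2]).T)-rad);W=W[e<max(tol,np.median(e))]
    return q[:2],rad,len(W)
def radial(g,uv,r0,r1,angs,f):
    P=[];g=cv2.GaussianBlur(g,(0,0),.8)
    for a in angs:
        rr=np.arange(r0,r1,.25);x=uv[0]+rr*np.cos(a);y=uv[1]+rr*np.sin(a)
        v=cv2.remap(g,x[None].astype(np.float32),y[None].astype(np.float32),1)[0].astype(float)
        k=f(v);P.append([x[k],y[k]])
    return np.array(P)
E
python3 - <<'E'
from h import *
import pickle
np.set_printoptions(precision=4,suppress=True)
c=pickle.load(open('w2.pkl','rb'));g=cv2.cvtColor(c['pixels'],cv2.COLOR_RGB2GRAY)
P=radial(g,(280,118),34,52,np.arange(0,6.28,.05),lambda v:np.diff(v).argmax())
print('well outer edge',circ(cast(c,P,.065)[:,:2]))
P=radial(g,(280,118),34,52,np.arange(0,6.28,.05),lambda v:v.argmin())
print('well dark',circ(cast(c,P,.065)[:,:2]))
P=radial(g,(279,275),50,75,np.r_[np.arange(.75,1.1,.03),np.arange(2.05,2.4,.03)],lambda v:np.abs(np.diff(v)).argmax())
for z in(.169,.171): print('block top',circ(cast(c,P,z)[:,:2],tol=.002))
print(P[:3])
h=g[262:272,270:292];print(h[6:10]); print(cast(c,[[279,272]],.171))
t=pickle.load(open('c0.pkl','rb'))['top'];gt=cv2.cvtColor(t['pixels'],cv2.COLOR_RGB2GRAY)
P=radial(gt,(255,211),9,18,np.arange(3.0,6.3,.1),lambda v:np.diff(v).argmax())
print('top well',circ(cast(t,P,.065)[:,:2],tol=.0015))
E
```

```text
well outer edge (array([0.5561, 0.0479]), np.float64(0.028950576085485475), 126)
well dark (array([0.5558, 0.0478]), np.float64(0.027595199948556956), 126)
block top (array([0.6387, 0.0477]), np.float64(0.019507629138073922), 22)
block top (array([0.6375, 0.0477]), np.float64(0.01923352513547084), 22)
[[325.0964 317.9432]
 [323.0766 318.6033]
 [323.4726 321.7165]]
[[141 140 141 142 143 138 135 133 134 130 133 133 139 137 140 140 138 141
  140 140 139 138]
 [137 138 137 137 136 135 129 125 126 122 124 122 125 130 128 135 136 137
  139 138 138 138]
 [131 129 129 128 129 124 115 105  98 100 107 104 106 116 118 126 129 132
  134 134 135 134]
 [100  99  95  92  91  85  70  62  59  63  62  69  69  78  79  87  90  97
   97 102  98 103]]
[[0.6164 0.0475 0.171 ]]
top well (array([0.5523, 0.0474]), np.float64(0.030000713373655702), 32)
```

>>> play_rows:
  claw: [0.5, 0.5, 0.5, 0.5, 0.5, 0.5]
  delta_pos:
    - [0.1, 0, 0]
    - [0.15, 0, 0]
    - [0.0725, 0, 0]
    - [0, 0, 0.1]
    - [0, 0, 0.1]
    - [0, 0, 0]
  delta_rot:
    - [0, 0, 0]
    - [0, 0, 0]
    - [0, 0, 0]
    - [0, 0, 0]
    - [0, 0, 0]
    - [0, 0, 0]

```text
time: 5.45
ee_pos: [0.5534, 0.048, 0.1072]
eef_rot: [-0.001, 1.0, -0.0, -0.002]
ft_force: [-0.2, 0.2, -4.3]
width: 0.0541
grip_force: 35.0
```

Run:
```python
from h import *
np.set_printoptions(precision=4,suppress=True)
a=snap('top');b=snap('side');w=snap('wrist');s=r.read_state()
print(s['ee_pos'],s['eef_rot'],s['ft_force'])
out=np.zeros((600,800,3),np.uint8)
k=lambda c,x,y:cv2.resize(c['pixels'][y:y+100,x:x+133],(400,300),interpolation=cv2.INTER_CUBIC)
out[:300,:400]=k(a,200,160);out[:300,400:]=k(b,220,170);out[300:,:400]=cv2.resize(w['pixels'],(400,300))
cv2.imwrite('pics/c2.png',out[:,:,::-1])
```

```text
[0.5558 0.0475 0.1104] [-0.0004  1.      0.0002  0.0005] [-0.5828 -1.1389 -2.6669]
```

View pics/c2.png

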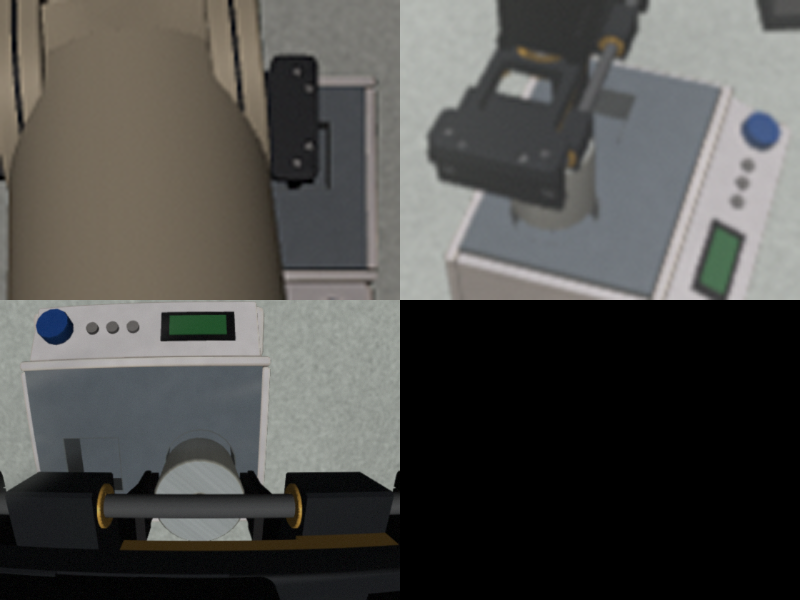

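The block hangs above the well, in line with the rim visible behind it. I'm lowering slowly.

>>> play_rows:
  claw: [0.5, 0.5, 0.5, 0.5, 0.5]
  delta_pos:
    - [0, 0.002, 0.02]
    - [0, 0, 0.02]
    - [0, 0, 0.02]
    - [0, 0, 0.01]
    - [0, 0, 0]
  delta_rot:
    - [0, 0, 0]
    - [0, 0, 0]
    - [0, 0, 0]
    - [0, 0, 0]
    - [0, 0, 0]

```text
time: 6.1
ee_pos: [0.5548, 0.0472, 0.095]
eef_rot: [0.0, 1.0, 0.0, -0.001]
ft_force: [-1.4, 2.0, -4.2]
width: 0.0544
grip_force: 35.0
```

>>> play_rows:
  claw: [0.5, 0.5, 0.5, 0.5]
  delta_pos:
    - [0, 0, 0.02]
    - [0, 0, 0.02]
    - [0, 0, 0.01]
    - [0, 0, 0]
  delta_rot:
    - [0, 0, 0]
    - [0, 0, 0]
    - [0, 0, 0]
    - [0, 0, 0]

```text
time: 6.5
ee_pos: [0.555, 0.0471, 0.085]
eef_rot: [0.0, 1.0, 0.0, -0.0]
ft_force: [-2.4, 1.9, -5.3]
width: 0.0539
grip_force: 35.0
```

>>> play_rows:
  claw: [0.5, 0.5, 0.5, 0.5, 0.5]
  delta_pos:
    - [0, 0, 0.02]
    - [0, 0, 0.015]
    - [0, 0, 0.01]
    - [0, 0, 0.01]
    - [0, 0, 0]
  delta_rot:
    - [0, 0, 0]
    - [0, 0, 0]
    - [0, 0, 0]
    - [0, 0, 0]
    - [0, 0, 0]

```text
time: 7.0
ee_pos: [0.5551, 0.0472, 0.0742]
eef_rot: [0.0, 1.0, 0.0, -0.0]
ft_force: [-3.0, 3.1, -4.1]
width: 0.0545
grip_force: 35.0
```

>>> play_rows:
  claw: [0.5, 0.5, 0.5, 0.5]
  delta_pos:
    - [0, 0, 0.005]
    - [0, 0, 0.005]
    - [0, 0, 0.005]
    - [0, 0, 0]
  delta_rot:
    - [0, 0, 0]
    - [0, 0, 0]
    - [0, 0, 0]
    - [0, 0, 0]

```text
time: 7.4
ee_pos: [0.5553, 0.0472, 0.0731]
eef_rot: [0.0, 1.0, 0.0, -0.0]
ft_force: [-12.4, 3.1, 13.9]
width: 0.054
grip_force: 35.0
```

The force has turned upward at the expected height, so the block is home. I'm releasing and rising.

>>> play_rows:
  claw: [0.4, 0.2, 0, 0, 0, 0, 0, 0]
  delta_pos:
    - [0, 0, -0.005]
    - [0, 0, 0]
    - [0, 0, 0]
    - [0, 0, 0]
    - [0, 0, -0.05]
    - [0, 0, -0.15]
    - [0, 0, -0.2]
    - [0, 0, -0.2]
  delta_rot:
    - [0, 0, 0]
    - [0, 0, 0]
    - [0, 0, 0]
    - [0, 0, 0]
    - [0, 0, 0]
    - [0, 0, 0]
    - [0, 0, 0]
    - [0, 0, 0]

```text
time: 8.2
ee_pos: [0.5552, 0.0466, 0.1947]
eef_rot: [0.0, 1.0, -0.0, 0.0]
ft_force: [1.1, 0.5, 0.1]
width: 0.0866
grip_force: 0.0
```

Run:
```python
from h import *
import pickle
np.set_printoptions(precision=4,suppress=True)
c=pickle.load(open('c0.pkl','rb'))
# free big probe & stand probe coarse
t,s=c['top'],c['side']
pt=lambda x,y:[370+x/3,230+y/3]
ps=lambda x,y:[330+(x-400)/3,110+(y-375)/3]
print('stand grip top corners',cast(t,[pt(x-400,y) for x,y in [(575,88),(595,105),(577,125),(557,105)]],.144))
a=[pt(160,295)]; b=[ps(661,420)]
for z in(.14,.16,.18,.2): print(z,cast(t,a,z),cast(s,b,z))
print('big tip',cast(t,[pt(83,268)],0),cast(s,[ps(615,588)],0))
a=[pt(175,105)]; b=[ps(501,404)]
for z in(.13,.144,.16): print(z,cast(t,a,z),cast(s,b,z))
print('stand top corners',cast(t,[pt(60,78),pt(157,42),pt(199,140),pt(105,182)],.06))
```

```text
stand grip top corners [[ 0.4526 -0.2902  0.144 ]
 [ 0.4419 -0.3029  0.144 ]
 [ 0.4292 -0.2907  0.144 ]
 [ 0.4417 -0.2781  0.144 ]]
0.14 [[ 0.3227 -0.2781  0.14  ]] [[ 0.3241 -0.3042  0.14  ]]
0.16 [[ 0.3248 -0.2711  0.16  ]] [[ 0.3254 -0.2753  0.16  ]]
0.18 [[ 0.3269 -0.2642  0.18  ]] [[ 0.3267 -0.2465  0.18  ]]
0.2 [[ 0.3291 -0.2572  0.2   ]] [[ 0.3281 -0.2177  0.2   ]]
big tip [[ 0.3274 -0.2698  0.    ]] [[ 0.3254 -0.2662 -0.    ]]
0.13 [[ 0.4424 -0.2949  0.13  ]] [[ 0.4439 -0.3047  0.13  ]]
0.144 [[ 0.4418 -0.2898  0.144 ]] [[ 0.4419 -0.2849  0.144 ]]
0.16 [[ 0.4412 -0.284   0.16  ]] [[ 0.4398 -0.2622  0.16  ]]
stand top corners [[ 0.4631 -0.2389  0.06  ]
 [ 0.4892 -0.309   0.06  ]
 [ 0.4207 -0.3368  0.06  ]
 [ 0.3913 -0.2691  0.06  ]]
```

The stand probe triangulates to a top at z≈0.145 at (0.442, −0.288), which matches a 132 mm probe. The loose one tops out at about 0.163, so it is larger. Moving over the stand to look.

>>> play_rows:
  claw: [0, 0, 0, 0, 0, 0, 0, 0]
  delta_pos:
    - [0.05, -0.1, -0.03]
    - [0.06, -0.18, -0.03]
    - [0.06, -0.18, -0.03]
    - [0.06, -0.18, -0.03]
    - [0.06, -0.18, 0]
    - [0.06, -0.18, 0]
    - [0.06, -0.18, 0]
    - [0.06, -0.18, 0]
  delta_rot:
    - [0, 0, 0]
    - [0, 0, 0]
    - [0, 0, 0]
    - [0, 0, 0]
    - [0, 0, 0]
    - [0, 0, 0]
    - [0, 0, 0]
    - [0, 0, 0]

```text
time: 9.0
ee_pos: [0.4601, -0.2269, 0.217]
eef_rot: [0.0, 1.0, -0.0, 0.0]
ft_force: [0.8, 1.2, 0.1]
width: 0.0865
grip_force: 0.0
```

>>> play_rows:
  claw: [0, 0, 0, 0]
  delta_pos:
    - [0.055, -0.18, 0]
    - [0, -0.1, 0]
    - [0, -0.035, 0]
    - [0, 0, 0]
  delta_rot:
    - [0, 0, 0]
    - [0, 0, 0]
    - [0, 0, 0]
    - [0, 0, 0]

```text
time: 9.4
ee_pos: [0.4499, -0.2885, 0.2165]
eef_rot: [0.001, 1.0, -0.0, -0.0]
ft_force: [-0.1, 0.0, 0.6]
width: 0.0872
grip_force: 0.0
```

Run:
```python
from h import *
import pickle
np.set_printoptions(precision=4,suppress=True)
snap('wrist');c=snap('wrist','w3.png');pickle.dump(c,open('w3.pkl','wb'));s=r.read_state()
print(s['time'],s['ee_pos'],s['joint_positions'])
print(proj(c,[[.442,-.288,.144],[.442,-.288,.06],[.325,-.27,.163]]))
t=snap('top');cv2.imwrite('pics/top2.png',t['pixels'][:,:,::-1])
g=cv2.cvtColor(t['pixels'],cv2.COLOR_RGB2GRAY)
```

```text
9.5 [ 0.4505 -0.2867  0.2164] [-0.003   0.135   0.5339  1.7364 -0.0718  1.2899  2.1187]
[[278.5051 203.8428]
 [278.49   180.1989]
 [311.0988   7.2898]]
```

View pics/w3.png

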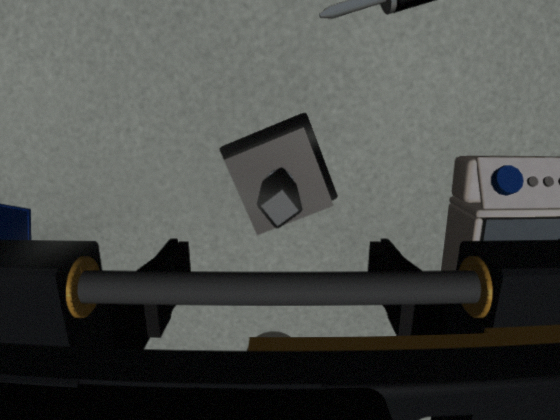

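The probe in the stand shows its grip top at about (279,205), as predicted. The loose one, at the top edge (320–440, 0–15), now seems to be lying on the bench, so I'm checking with the fixed cameras.

Run:
```python
from h import *
import pickle
np.set_printoptions(precision=4,suppress=True)
c=pickle.load(open('w3.pkl','rb'));b=snap('side');a=snap('top')
out=np.zeros((600,800,3),np.uint8)
k=lambda c,x,y,w,h:cv2.resize(c['pixels'][y:y+h,x:x+w],(400,300),interpolation=cv2.INTER_CUBIC)
out[:300,:400]=k(a,320,200,160,120);out[:300,400:]=k(b,310,90,160,120);out[300:,:400]=k(c,220,110,120,90+40);out[300:,400:]=k(a,220,170,133,100)
out[300:,:400]=0;z=cv2.resize(c['pixels'][110:240,215:345],(300,300),interpolation=cv2.INTER_CUBIC);out[300:,:300]=z
cv2.imwrite('pics/c3.png',out[:,:,::-1])
```

```text
(no output)
```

View pics/c3.png

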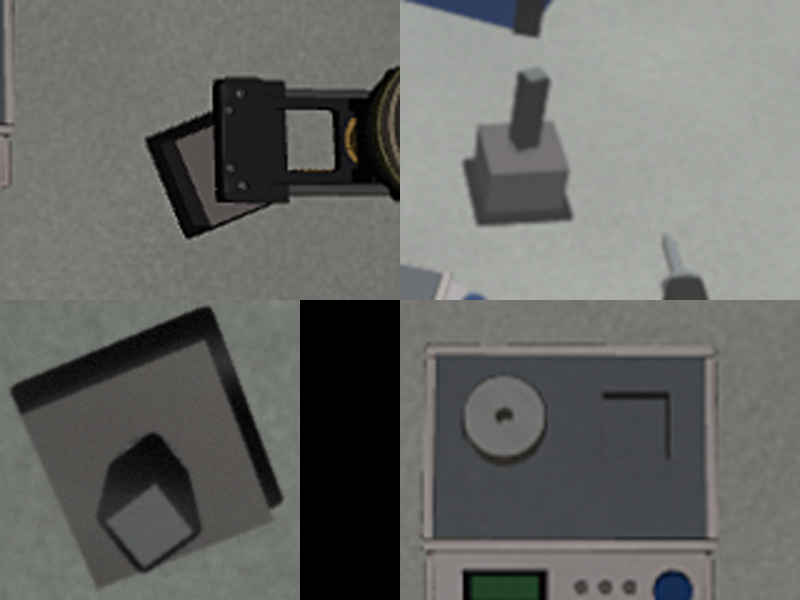

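The block is seated in the well (top view), and the loose larger probe has toppled and lies clear of the stand. The stand probe's grip top is a tilted square around zoom (152,527). Measuring its centre and yaw.

Run:
```python
from h import *
import pickle
np.set_printoptions(precision=4,suppress=True)
c=pickle.load(open('w3.pkl','rb'));g=cv2.cvtColor(c['pixels'],cv2.COLOR_RGB2GRAY)
print(cast(c,[[277,228],[301.7,209.7],[282,191],[260.5,206]],.144))
m=np.zeros_like(g);m[180:236,250:310]=(g[180:236,250:310]>70)
n,l,st,ce=cv2.connectedComponentsWithStats(m,connectivity=4);i=l[207,280];print(st[i],ce[i])
k=cv2.findContours((l==i).astype(np.uint8),0,1)[0][0].reshape(-1,2)
W=cast(c,k,.144)[:,:2]
(ctr,sz,ang)=cv2.minAreaRect((W*1000).astype(np.float32));print('top face',ctr,sz,ang)
d=np.zeros_like(g);d[160:240,245:320]=(g[160:240,245:320]<50)
print('stand corners',cast(c,[[215+x/2.308,110+(y-300)/2.308] for x,y in[(22,412),(208,340),(272,520),(98,587)]],.06).mean(0))
print(cast(c,[[215+x/2.308,110+(y-300)/2.308] for x,y in[(22,412),(208,340),(272,520),(98,587)]],.06))
# block hole in top view now
t=snap('top');gt=cv2.cvtColor(t['pixels'],cv2.COLOR_RGB2GRAY)
P=radial(gt,(220+505/3,170+115/3),9,19,np.arange(0,6.28,.1),lambda v:np.diff(v).argmin())
print('block top',circ(cast(t,P,.095)[:,:2]))
s0=gt[203:214,381-0-0:0] if 0 else gt[204:214,383:394]
x0,y0=int(220+505/3)-5,int(170+115/3)-5
sub=255-gt[y0:y0+11,x0:x0+11].astype(float);sub=np.clip(sub-(255-95),0,None);yy,xx=np.mgrid[:11,:11]
uv=[x0+(sub*xx).sum()/sub.sum(),y0+(sub*yy).sum()/sub.sum()];print(uv,cast(t,uv,.095))
```

```text
[[ 0.4591 -0.289   0.144 ]
 [ 0.4461 -0.2724  0.144 ]
 [ 0.4332 -0.2857  0.144 ]
 [ 0.4435 -0.3001  0.144 ]]
[261 190  37  35 679] [279.349  207.4242]
top face (444.6968688964844, -287.4668884277344) (18.084810256958008, 17.873720169067383) 38.10360336303711
stand corners [ 0.4441 -0.2866  0.06  ]
[[ 0.4225 -0.3357  0.06  ]
 [ 0.3954 -0.2649  0.06  ]
 [ 0.4653 -0.2383  0.06  ]
 [ 0.4933 -0.3076  0.06  ]]
block top (array([ 0.5614, -0.2284]), np.float64(0.023214263810624185), 14)
[np.float64(nan), np.float64(nan)] [[nan nan nan]]<stdin>:21: RuntimeWarning: invalid value encountered in scalar divide
```

>>> play_rows:
  claw: [0, 0, 0, 0, 0, 0, 0, 0]
  delta_pos:
    - [0.0325, 0, 0]
    - [0, 0, 0]
    - [0, 0, 0]
    - [0, 0, 0]
    - [0, 0, 0]
    - [0, 0, 0]
    - [0, 0, 0]
    - [0, 0, 0]
  delta_rot:
    - [0, 0, 0.0412]
    - [0, 0, 0.0412]
    - [0, 0, 0.0412]
    - [0, 0, 0.0412]
    - [0, 0, 0.0412]
    - [0, 0, 0.0412]
    - [0, 0, 0.0412]
    - [0, 0, 0]

```text
time: 10.5
ee_pos: [0.4439, -0.2874, 0.2165]
eef_rot: [0.438, 0.899, 0.0, -0.0]
ft_force: [0.4, 0.2, 0.3]
width: 0.0871
grip_force: 0.0
```

Run:
```python
from h import *
import pickle
np.set_printoptions(precision=4,suppress=True)
snap('wrist');c=snap('wrist','w4.png');g=cv2.cvtColor(c['pixels'],cv2.COLOR_RGB2GRAY);s=r.read_state()
q=proj(c,[.4443,-.287,.144])[0];print(s['time'],s['ee_pos'],s['eef_rot'],s['joint_positions'][6],q)
M=R.from_quat(s['eef_rot']).as_matrix();print('y axis deg',np.degrees(np.arctan2(M[1,1],M[0,1])))
x,y=int(q[0]),int(q[1]);m=np.zeros_like(g);m[y-25:y+25,x-25:x+25]=g[y-25:y+25,x-25:x+25]>70
n,l,st,ce=cv2.connectedComponentsWithStats(m,connectivity=4);i=l[y,x]
k=cv2.findContours((l==i).astype(np.uint8),0,1)[0][0].reshape(-1,2);print(st[i])
print(cv2.minAreaRect((cast(c,k,.144)[:,:2]*1000).astype(np.float32)))
t=snap('top');gt=cv2.cvtColor(t['pixels'],cv2.COLOR_RGB2GRAY)
P=radial(gt,(255,208),8,19,np.arange(0,6.28,.1),lambda v:np.diff(v).argmin())
print('block top',circ(cast(t,P,.095)[:,:2]))
sub=np.clip(95-gt[202:214,249:261].astype(float),0,None);yy,xx=np.mgrid[202:214,249:261]
uv=[(sub*xx).sum()/sub.sum(),(sub*yy).sum()/sub.sum()];print(uv,cast(t,uv,.095))
```

```text
10.6 [ 0.4438 -0.2875  0.2165] [0.4358 0.9001 0.0001 0.    ] 1.2259110059048859 [278.9594 215.5111]
y axis deg 38.32964266388312
[266 204  26  25 645]
((444.3179016113281, -287.5252990722656), (17.08949089050293, 16.95408821105957), 38.27287292480469)
block top (array([0.5545, 0.0465]), np.float64(0.026102900694187716), 53)
[np.float64(254.04862579281183), np.float64(207.8276955602537)] [[0.5554 0.0469 0.095 ]]
```

Aligned (38.3° both). Lowering over the grip and closing.

>>> play_rows:
  claw: [0, 0, 0, 0, 0, 0]
  delta_pos:
    - [0, 0, 0.15]
    - [0, 0, 0.2]
    - [0, 0, 0.15]
    - [0, 0, 0.08]
    - [0, 0, 0.045]
    - [0, 0, 0]
  delta_rot:
    - [0, 0, 0]
    - [0, 0, 0]
    - [0, 0, 0]
    - [0, 0, 0]
    - [0, 0, 0]
    - [0, 0, 0]

```text
time: 11.25
ee_pos: [0.4432, -0.2877, 0.0908]
eef_rot: [0.437, 0.899, -0.0, -0.001]
ft_force: [-0.2, -0.6, 0.3]
width: 0.0868
grip_force: 0.0
```

>>> play_rows:
  claw: [0.3, 0.5, 0.65, 0.75, 0.85, 0.85, 0.85, 0.85]
  delta_pos:
    - [0, 0, 0]
    - [0, 0, 0]
    - [0, 0, 0]
    - [0, 0, 0]
    - [0, 0, 0]
    - [0, 0, 0]
    - [0, 0, 0]
    - [0, 0, 0]
  delta_rot:
    - [0, 0, 0]
    - [0, 0, 0]
    - [0, 0, 0]
    - [0, 0, 0]
    - [0, 0, 0]
    - [0, 0, 0]
    - [0, 0, 0]
    - [0, 0, 0]
  squeeze: 20

```text
time: 12.05
ee_pos: [0.4436, -0.2879, 0.0915]
eef_rot: [0.438, 0.899, 0.0, -0.0]
ft_force: [-1.1, 0.4, -0.5]
width: 0.0308
grip_force: 0.0
```

>>> play_rows:
  claw: [0.85, 0.85, 0.85, 0.85]
  delta_pos:
    - [0, 0, 0]
    - [0, 0, 0]
    - [0, 0, 0]
    - [0, 0, 0]
  delta_rot:
    - [0, 0, 0]
    - [0, 0, 0]
    - [0, 0, 0]
    - [0, 0, 0]

```text
time: 12.45
ee_pos: [0.4436, -0.288, 0.0915]
eef_rot: [0.438, 0.899, 0.0, -0.0]
ft_force: [0.2, -0.0, -0.7]
width: 0.0236
grip_force: 20.0
```

The 23.6 mm reading confirms the right probe. Lifting it straight out, then moving to a point short of the block for a look.

>>> play_rows:
  claw: [0.85, 0.85, 0.85, 0.85, 0.85, 0.85, 0.85, 0.85]
  delta_pos:
    - [0, 0, -0.05]
    - [0, 0, -0.1]
    - [0, 0, -0.15]
    - [0, 0, -0.15]
    - [0, 0, -0.15]
    - [0, 0, -0.025]
    - [0.04, 0.08, 0]
    - [0.07, 0.16, 0]
  delta_rot:
    - [0, 0, 0]
    - [0, 0, 0]
    - [0, 0, 0]
    - [0, 0, 0]
    - [0, 0, 0]
    - [0, 0, 0]
    - [0, 0, 0]
    - [0, 0, 0]

```text
time: 13.25
ee_pos: [0.4668, -0.2429, 0.2169]
eef_rot: [0.44, 0.898, -0.0, 0.0]
ft_force: [-0.2, 0.6, -1.1]
width: 0.0236
grip_force: 20.0
```

>>> play_rows:
  claw: [0.85, 0.85, 0.85, 0.85, 0.85, 0.85, 0.85, 0.85]
  delta_pos:
    - [0.08, 0.175, 0]
    - [0.08, 0.175, 0]
    - [0.08, 0.175, 0]
    - [0.08, 0.175, 0]
    - [0.08, 0.175, 0]
    - [0.08, 0.175, 0]
    - [0.07, 0.15, 0]
    - [0.01, 0.0375, 0]
  delta_rot:
    - [0, 0, 0]
    - [0, 0, 0]
    - [0, 0, 0]
    - [0, 0, 0]
    - [0, 0, 0]
    - [0, 0, 0]
    - [0, 0, 0]
    - [0, 0, 0]

```text
time: 14.05
ee_pos: [0.5943, 0.0047, 0.2157]
eef_rot: [0.435, 0.9, 0.0, -0.001]
ft_force: [-1.1, 0.4, -1.3]
width: 0.0239
grip_force: 20.0
```

Run:
```python
from h import *
import pickle
np.set_printoptions(precision=4,suppress=True)
snap('wrist');snap('wrist');b=snap('side');c=snap('wrist','w5.png');s=r.read_state();pickle.dump((c,b,s),open('w5.pkl','wb'))
print(s['time'],s['ee_pos'],s['eef_rot'],s['width'],s['ft_force'])
p=s['ee_pos']
print('hole exp',proj(c,[.5554,.047,.095]),'tip exp',proj(c,p-[0,0,.0795]), 'side',proj(b,p-[0,0,.0795]),proj(b,p-[0,0,.0315]),proj(b,[.5554,.047,.095]))
x,y=map(int,proj(b,p-[0,0,.0315])[0])
out=np.zeros((600,560,3),np.uint8);out[:420]=c['pixels']
x=min(max(x-60,0),440)
z=b['pixels'][max(y-30,0):max(y-30,0)+90,x:x+140];out[420:420+180,:280]=cv2.resize(z,(280,180),interpolation=cv2.INTER_CUBIC)
cv2.imwrite('pics/c5.png',out[:,:,::-1]);print(x,max(y-30,0))
```

```text
14.25 [ 0.5932 -0.0018  0.2163] [ 0.4385  0.8987 -0.0005 -0.0001] 0.023651609647178714 [ 0.5558 -0.7372 -0.7873]
hole exp [[277.7754 121.2609]] tip exp [[277.1654 213.8179]] side [[259.7199 191.9765]] [[258.3446 173.9803]] [[270.5434 228.1302]]
198 143
```

View pics/c5.png

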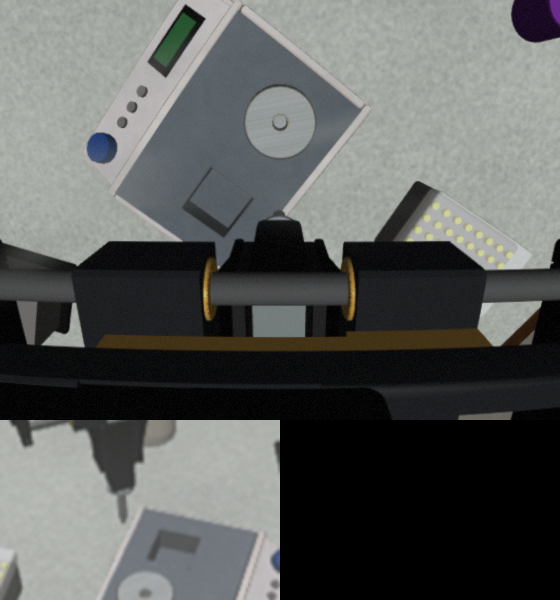

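The wrist view shows the block's hole at about (280,122) and the probe's tip at about (279,213), both offset about +2 px from prediction, so they agree with each other. Refining the relative shift.

Run:
```python
from h import *
import pickle
np.set_printoptions(precision=4,suppress=True)
c,b,s=pickle.load(open('w5.pkl','rb'));g=cv2.cvtColor(c['pixels'],cv2.COLOR_RGB2GRAY)
P=radial(g,(280,122),28,42,np.arange(0,6.28,.06),lambda v:np.diff(v).argmin())
d=circ(cast(c,P,.095)[:,:2]);print('disc',d)
P=radial(g,(280,122),4,12,np.arange(0,6.28,.1),lambda v:np.diff(v).argmax())
h=circ(cast(c,P,.095)[:,:2]);print('hole',h)
print(g[206:222:2,268:294:2])
gb=cv2.cvtColor(b['pixels'],cv2.COLOR_RGB2GRAY)
print(gb[176:206:2,248:272])
M=R.from_quat(s['eef_rot']).as_matrix();print('tool delta to disc, units',M.T@(np.r_[d[0],0]-np.r_[s['ee_pos'][:2],0])/.2)
print('top-cam/release est',M.T@(np.array([.5554,.0470,0])-np.r_[s['ee_pos'][:2],0])/.2)
q=proj(c,s['ee_pos']-[0,0,.0795]);print(q)
```

```text
disc (array([0.5571, 0.0472]), np.float64(0.02645915881136137), 105)
hole (array([0.5567, 0.0475]), np.float64(0.006329490607168225), 63)
[[ 94  93  96  98 101  95 101 100 110 172 181 182 181]
 [ 95  93  95  95  96  94  97  99 164 180 181 181 159]
 [ 94  94  98  93  85  76  81 120 176 182 180 166 163]
 [ 96  97  94  74  60  61  63  71 146 177 173 158 168]
 [ 98  94  86  59  61  62  65  63  81 177 147 165 163]
 [ 86  81  72  79  86  93  96  84  77 100 134 160 159]
 [ 76 103 119 130 132 134 135 134 132 112  97  90 132]
 [ 54  56  58  60  58  58  59  61  56  57  59  44  39]]
[[176 177 175 153 123  85  63  58  61  59  59  61  63  68  69  67  88 142
  171 173 172 173 174 174]
 [179 179 175 157 134 104  78  70  77  98 104 108 113 124 119 121 145 171
  177 176 176 178 179 176]
 [175 174 175 178 174 163 150 142 128 117 113 108 113 143 156 168 173 173
  170 172 172 174 175 174]
 [175 175 177 179 180 179 181 177 149 114 101  97 111 160 179 179 176 173
  172 172 173 173 173 172]
 [177 176 177 178 178 177 177 174 148 115 102  98 106 147 174 178 177 176
  174 173 174 174 173 172]
 [176 176 175 17
[... 414 characters left out ...]
180 177 180 178 154 133 145 168 175 178 189 189
  161 128 117 117 118 119]
 [177 177 177 177 175 177 179 178 176 177 175 175 175 174 171 186 190 169
  133 117 118 118 118 118]
 [177 179 178 178 176 174 174 175 176 176 178 178 178 180 190 190 168 134
  118 117 118 119 119 118]
 [177 177 175 177 176 177 176 177 179 181 179 178 178 188 190 169 135 118
  118 118 118 118 118 120]
 [179 179 179 178 178 177 177 176 177 176 174 176 189 192 171 135 118 116
  117 118 117 119 119 119]
 [179 177 177 176 179 179 176 173 173 174 177 188 194 173 137 119 117 118
  119 120 119 118 118 118]]
tool delta to disc, units [ 0.3042  0.0082 -0.0001]
top-cam/release est [ 0.3086  0.0011 -0.0001]
[[277.1654 213.8179]]
```

>>> play_rows:
  claw: [0.85, 0.85, 0.85, 0.85, 0.85, 0.85]
  delta_pos:
    - [0.1, 0.0045, 0]
    - [0.15, 0, 0]
    - [0.056, 0, 0]
    - [0, 0, 0.1]
    - [0, 0, 0.06]
    - [0, 0, 0]
  delta_rot:
    - [0, 0, 0]
    - [0, 0, 0]
    - [0, 0, 0]
    - [0, 0, 0]
    - [0, 0, 0]
    - [0, 0, 0]

```text
time: 14.85
ee_pos: [0.5556, 0.047, 0.1829]
eef_rot: [0.439, 0.899, -0.001, -0.001]
ft_force: [0.2, -0.7, -0.6]
width: 0.0239
grip_force: 20.0
```

Run:
```python
from h import *
import pickle
np.set_printoptions(precision=4,suppress=True)
snap('wrist');b=snap('side');c=snap('wrist');s=r.read_state();p=s['ee_pos']
print(s['time'],p,s['eef_rot'],s['ft_force'])
print('side tip',proj(b,p-[0,0,.0795]),'hole',proj(b,[.556,.0472,.095]))
print('wrist tip',proj(c,p-[0,0,.0795]),'hole',proj(c,[.556,.0472,.095]))
out=np.zeros((600,800,3),np.uint8)
x,y=map(int,proj(b,p-[0,0,.0795])[0]);z=b['pixels'][y-30:y+30,x-40:x+40];out[:300,:400]=cv2.resize(z,(400,300),interpolation=cv2.INTER_CUBIC)
x2,y2=map(int,proj(c,p-[0,0,.0795])[0]);z=c['pixels'][y2-45:y2+45,x2-60:x2+60];out[:300,400:]=cv2.resize(z,(400,300),interpolation=cv2.INTER_CUBIC)
cv2.imwrite('pics/c6.png',out[:300,:,::-1]);print(x-40,y-30,x2-60,y2-45)
```

```text
15.0 [0.557  0.0477 0.1851] [0.4384 0.8988 0.0001 0.0002] [ 0.1133 -0.0848 -1.0232]
side tip [[269.4497 224.6876]] hole [[270.2195 228.1352]]
wrist tip [[278.6198 212.9641]] hole [[277.1096 208.5885]]
229 194 218 167
```

View pics/c6.png

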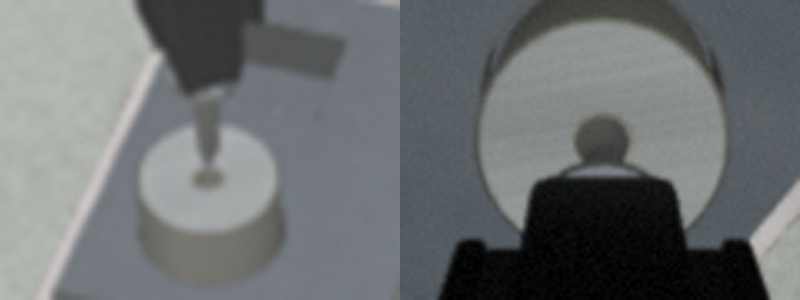

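The side view has the tip directly over the hole (tip (209,165), hole (208,179) in the crop), and the wrist crop shows the hole and collar in one column (about 602). Lowering slowly.

>>> play_rows:
  claw: [0.85, 0.85, 0.85, 0.85, 0.85, 0.85]
  delta_pos:
    - [0, 0, 0.02]
    - [0, 0, 0.02]
    - [0, 0, 0.02]
    - [0, 0, 0.02]
    - [0, 0, 0.02]
    - [0, 0, 0]
  delta_rot:
    - [0, 0, 0]
    - [0, 0, 0]
    - [0, 0, 0]
    - [0, 0, 0]
    - [0, 0, 0]
    - [0, 0, 0]

```text
time: 15.6
ee_pos: [0.5564, 0.0483, 0.1639]
eef_rot: [0.438, 0.899, -0.0, -0.0]
ft_force: [0.1, -1.0, -0.9]
width: 0.0234
grip_force: 20.0
```

>>> play_rows:
  claw: [0.85, 0.85, 0.85, 0.85, 0.85]
  delta_pos:
    - [0, 0, 0.02]
    - [0, 0, 0.02]
    - [0, 0, 0.02]
    - [0, 0, 0.02]
    - [0, 0, 0]
  delta_rot:
    - [0, 0, 0]
    - [0, 0, 0]
    - [0, 0, 0]
    - [0, 0, 0]
    - [0, 0, 0]

```text
time: 16.1
ee_pos: [0.5564, 0.0484, 0.1479]
eef_rot: [0.438, 0.899, -0.0, -0.0]
ft_force: [0.2, -0.8, -1.1]
width: 0.0237
grip_force: 20.0
```

>>> play_rows:
  claw: [0.85, 0.85, 0.85, 0.85, 0.85]
  delta_pos:
    - [0, 0, 0.02]
    - [0, 0, 0.02]
    - [0, 0, 0.02]
    - [0, 0, 0.01]
    - [0, 0, 0]
  delta_rot:
    - [0, 0, 0]
    - [0, 0, 0]
    - [0, 0, 0]
    - [0, 0, 0]
    - [0, 0, 0]

```text
time: 16.6
ee_pos: [0.5565, 0.0485, 0.1341]
eef_rot: [0.438, 0.899, -0.0, -0.0]
ft_force: [0.1, -1.1, -1.7]
width: 0.0238
grip_force: 20.0
```

>>> play_rows:
  claw: [0.85, 0.85, 0.85, 0.85, 0.85]
  delta_pos:
    - [0, 0, 0.01]
    - [0, 0, 0.01]
    - [0, 0, 0.01]
    - [0, 0, 0.005]
    - [0, 0, 0]
  delta_rot:
    - [0, 0, 0]
    - [0, 0, 0]
    - [0, 0, 0]
    - [0, 0, 0]
    - [0, 0, 0]

```text
time: 17.1
ee_pos: [0.5566, 0.0485, 0.1273]
eef_rot: [0.438, 0.899, -0.0, -0.0]
ft_force: [0.3, -1.9, -2.7]
width: 0.0236
grip_force: 20.0
```

>>> play_rows:
  claw: [0.85, 0.85, 0.85, 0.85]
  delta_pos:
    - [0, 0, 0.005]
    - [0, 0, 0.004]
    - [0, 0, 0]
    - [0, 0, 0]
  delta_rot:
    - [0, 0, 0]
    - [0, 0, 0]
    - [0, 0, 0]
    - [0, 0, 0]

```text
time: 17.5
ee_pos: [0.5568, 0.0485, 0.1264]
eef_rot: [0.438, 0.899, 0.0, 0.0]
ft_force: [-2.9, -1.0, 5.8]
width: 0.0239
grip_force: 20.0
```

The collar has made contact (+5.8 N at the expected height). Opening gently and rising.

>>> play_rows:
  claw: [0.7, 0.6, 0.4, 0.2, 0, 0, 0, 0]
  delta_pos:
    - [0, 0, 0]
    - [0, 0, 0]
    - [0, 0, 0]
    - [0, 0, 0]
    - [0, 0, 0]
    - [0, 0, 0]
    - [0, 0, 0]
    - [0, 0, 0]
  delta_rot:
    - [0, 0, 0]
    - [0, 0, 0]
    - [0, 0, 0]
    - [0, 0, 0]
    - [0, 0, 0]
    - [0, 0, 0]
    - [0, 0, 0]
    - [0, 0, 0]

```text
time: 18.3
ee_pos: [0.5567, 0.0485, 0.1257]
eef_rot: [0.438, 0.899, 0.0, -0.0]
ft_force: [-0.2, -0.7, -0.2]
width: 0.0741
grip_force: 0.0
```

>>> play_rows:
  claw: [0, 0, 0, 0, 0, 0, 0, 0]
  delta_pos:
    - [0, 0, -0.05]
    - [0, 0, -0.15]
    - [0, 0, -0.2]
    - [0, 0, -0.2]
    - [0, 0, -0.1]
    - [0, 0, 0]
    - [0, 0, 0]
    - [0, 0, 0]
  delta_rot:
    - [0, 0, 0]
    - [0, 0, 0]
    - [0, 0, 0]
    - [0, 0, 0]
    - [0, 0, 0]
    - [0, 0, 0]
    - [0, 0, 0]
    - [0, 0, 0]

```text
time: 19.1
ee_pos: [0.5561, 0.0484, 0.2648]
eef_rot: [0.438, 0.899, -0.0, -0.001]
ft_force: [-0.5, 0.2, -0.6]
width: 0.0867
grip_force: 0.0
```

Run:
```python
from h import *
np.set_printoptions(precision=4,suppress=True)
b=snap('side');c=snap('wrist');s=r.read_state();g=cv2.cvtColor(b['pixels'],cv2.COLOR_RGB2GRAY)
print(s['time'],s['ee_pos'],s['width'],s['ft_force'])
# collar/grip outline vs expectation in the side view
for z in(.095,.099,.12,.15,.17,.179):
    u,v=proj(b,[.556,.0475,z])[0];row=g[int(round(v)),int(u)-22:int(u)+23];k=np.where(row<75)[0]
    print(z,round(u,1),round(v,1),(k.min()+int(u)-22,k.max()+int(u)-22) if len(k) else None)
u,v=proj(b,[.556,.0475,.097])[0];print(g[int(v)-8:int(v)+14,int(u)])
P=radial(cv2.cvtColor(c['pixels'],cv2.COLOR_RGB2GRAY),proj(c,[.556,.0475,.095])[0],20,60,np.arange(3.4,6.0,.06),lambda v:np.diff(v).argmin());print(circ(cast(c,P,.095)[:,:2]))
```

```text
19.2 [0.5562 0.0484 0.2647] 0.08674106454436437 [-0.2928 -0.8967 -0.1789]
0.095 270.2 228.2 (np.int64(265), np.int64(276))
0.099 270.1 226.9 (np.int64(265), np.int64(276))
0.12 269.7 219.8 (np.int64(263), np.int64(276))
0.15 269.1 209.2 (np.int64(262), np.int64(276))
0.17 268.7 201.8 (np.int64(262), np.int64(276))
0.179 268.5 198.3 None
[ 62  62  61  62  61  61  61  61  62  61  60  59  68 100 125 133 156 169
 169 168 162 144]
(array([0.5567, 0.0478]), np.float64(0.026313721288880224), 44)
```

```bash
python3 -c "
from bench import r
print(r.close_job())"
```

```text
the job is handed in; nothing more can be done
None
```

The round block sits fully home in the round well and the thermometer probe is in its hole with the collar resting on the block, handed in at about 19 s; I never touched the square block, jar or tip box, but the larger loose probe toppled onto the bench on its own.

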